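# Stack a second test panel on spacers to dry

## Robot

A 7-joint arm with a two-finger parallel gripper is mounted at the origin on the work surface; the furniture and walls round the work are solid. World frame = base frame: x ahead of the robot, y to its left, z up, the work surface at z = 0. Lengths are in m, angles in degrees, forces in N, time in s.
With the tool pointing down it reaches from about 0.425 to 0.875 m from the base axis. Payload 4.7 kg.
Tool frame: the origin (TCP) lies at the very end of the fingers, on their centre line; the grasp point (between the pads) lies env.grip_point_offset behind it (env.grip_point_offset is the distance from the TCP to the grasp point, in m); z points along the fingers, y is the direction in which the jaws open and shut (so a half turn about z gives the same grasp; the last joint's range is limited). The gripper opens to 87 mm and grips with 3 to 60 N. Pads are 19 mm wide; open, the fingers measure 117 mm over their backs; the gripper's body (75 mm by 190 mm) begins 51 mm behind the grasp point.
Start: joints at [77.699, 18.392, -4.016, 83.108, 1.295, 78.541, -3.26], TCP at [0.147, -0.633, 0.223] pointing down, gripper open.
Joint ranges: [-163.93, 163.93], [-17.29, 119.83], [-79.2, 71.16], [3.27, 140.29], [-89.18, 269.18], [5.43, 117.66], [-154.24, 154.24]. Speed limits (degrees/s): [147.25, 147.25, 180, 180, 180, 180, 180].

## Interface

Orientations are given as [roll, pitch, yaw] about the fixed x, y, z axes, in that order (R = Rz(yaw) Ry(pitch) Rx(roll)).
In Python, from cell import env gives the robot as it stands.
- The arm moves only by the tool send_rows, never from a script. Its argument "plan" is a list of rows, each a list of 7 numbers: the finger opening in mm, from 0 to 87, then the shift along the tool's x, y, z in mm, then the turn, a rotation vector about the tool's x, y, z in rad. A call has 1 to 12 rows; each row shifts and turns the commanded pose from where the row before left it, along the tool's axes as they then stand; what a row does not reach is not made up. A row lasts 1/10 s, in which the tool goes at most 50 mm and 8.59 degrees, less where a joint would pass 70% of its speed; a pose out of reach is approached as far as the arm can. A call is refused whole if a number of a shift passes 50 or a number of a turn 0.15, either way. A call with a gripper value outside its range is refused whole. The fingers move at their own pace and stop on an object; "grip_force" is the grip in N (left out, the last holds). Time passes only in rows, so rows that do not move let the fingers close. It gives the time, the measured TCP pose, the force and the opening at its end, in the units of the state.
- env.get_obs(): the state, without advancing time (a new reading comes with each control period).
- env.read_camera(name): name is "scene" or "top" or "wrist"; returns the picture (420x560x3 uint8, red, green, blue); there is no depth.
- env.get_calibration(name): a dict with "fx", "fy", "cx", "cy" (pixels), "extrinsics" (4x4, takes a point from camera to world coordinates). Camera axes: x right, y down, z forward; pixel columns grow to the right and rows downward; lengths in m; the calibration is good to about 2 mm. A picture is of the moment at which its call begins: read the wrist's pose just before it. get_calibration takes no time and is no camera call; for the wrist camera it gives the pose at the moment of the call.
- env.sign_off(): hands the job in, once; it reports no verdict.
Trained networks look in the newest picture that a camera, given by its name, has taken for a name from the list of things; names that differ only in an ending like _2 or _b are one class to them, and where a whole thing is asked for, a point or a joint stands for the part that bears it (a point fixed in the world has none). Each returns a list of dicts, best first, with "confidence" (0 to 1); they miss things now and then, are a little off and sometimes report something else, mostly with a low value. They report only what shows in the picture. A call takes as long as a camera call. They do not tell look-alikes from the thing itself.
- env.regions_of(camera, query): "region" (420x560 bool, what is visible of it) and "rect" ([left, top, right, bottom] in pixels, round what is visible of it).
The state is a dict: "time_s": time; "qpos": joint angles; "joint_velocities": joint speeds; "effort": joint torques, N m; "tool_pos": TCP position; "tool_rot": TCP orientation; "force": force on the tool from outside, world axes, zero at the start; "wrist_torque": the same for the moment, N m; "grip_width": finger opening in m.
Only numpy, scipy, OpenCV 4.12 (cv2) and the standard library are available. Lean on these libraries where they do the work, as an engineer would, in place of code of your own. Each camera call takes 0.05 s, during which the arm holds its last target. There are 200 camera calls.

## Task

Finish the drying stack of paint-test panels. Lay the loose square wooden spacer (the twin of the one already on the lower panel, not the thin flat strip) across the lower panel, centred on the dark line at its bare end. Then lay the loose panel, painted face up, squarely over the lower panel so that it rests level on both spacers, clear of the panel below.

Things in the scene. Friction and masses are not known exactly. Their poses are not given: they have to be found in the camera images.
- lower_center (a point): Centre of the top face of the lower panel, 22 mm above the table. The panel is a wooden board 56 mm (its x) by 200 mm (its y) by 12 mm, screwed down on low cleats, so it does not move; z is up. A dark line runs across it 70 mm from its centre towards each end: at y = +70 mm (left end as the robot sees it) the first spacer already lies on its line, at y = -70 mm (right end) the line is bare.
- spacer_center (a point): Centre of the loose square spacer: a plain pale wooden strip 90 mm (its x) by 14 mm (y) by 14 mm high (z), about 20 g, lying on the table. Its x is its length; either end may point either way. A decoy strip of the same wood and length, but 26 mm wide and only 6 mm thick, lies nearby; the two may change places. It is to lie with its length across the lower panel, overhanging both edges by 17 mm.
- laid_center (a point): Centre of the spacer that already lies loose across the lower panel at its y = +70 mm line; same size and wood, 90 (x) by 14 (y) by 14 mm (z). It must stay on its line.
- panel_center (a point): Centre (half-way up) of the loose panel, the twin of the lower one: 56 mm (its x) by 200 mm (its y) by 12 mm thick (z, up through the painted face), about 140 g, lying flat on the table, painted face up. Either end may go at either side. In place, its underside is 14 mm above the lower panel's top.
Things that resemble listed ones, but are neither listed nor needed, are in the scene too. What is shaped like the part that bears spacer_center but orange or purple is not meant. What is shaped like the part that bears laid_center but blue or pink is not meant.

How it is judged (in metres and radians):
On the way:
1. the loose square spacer lies across the lower panel on the bare line, let go (x of spacer_center in the frame of lower_center between -0.018 and 0.018 m and y of spacer_center in the frame of lower_center between -0.085 and -0.055 m and z of spacer_center in the frame of lower_center between 0.003 and 0.011 m and angle between the x axis of spacer_center and the x axis of lower_center, either way round below 0.21 rad and distance between the grasp point and spacer_center above 0.045 m), for 0.2 s.
At the end, for the whole second after the job is handed in: Both square spacers lie across the lower panel within 15 mm of their lines, centred to 18 mm, square to 12 degrees; the other panel lies on both, face up, level to 2.3 degrees, underside 14 +-3 mm clear, over the lower panel within 15 mm across, 20 mm along and 10 degrees (x of spacer_center in the frame of lower_center between -0.018 and 0.018 m and y of spacer_center in the frame of lower_center between -0.085 and -0.055 m and z of spacer_center in the frame of lower_center between 0.003 and 0.011 m and angle between the x axis of each of spacer_center, laid_center and the x axis of lower_center, either way round below 0.21 rad and x of laid_center in the frame of lower_center between -0.018 and 0.018 m and y of laid_center in the frame of lower_center between 0.055 and 0.085 m and z of laid_center in the frame of lower_center between 0.003 and 0.011 m and x of panel_center in the frame of lower_center between -0.015 and 0.015 m and y of panel_center in the frame of lower_center between -0.02 and 0.02 m and z of panel_center in the frame of lower_center between 0.017 and 0.023 m and angle between the y axis of panel_center and the y axis of lower_center, either way round below 0.18 rad and angle between panel_center's own z axis and vertical below 0.04 rad); the robot touches nothing.
It also fails if it takes over 50 s, if anything falls off the work surface, if the arm or the gripper's body presses on something with over 40 N, if the wrist force passes 120 N, or if a joint passes its speed limit or range.

## Working session

There is one attempt and no reset: what is moved stays moved. The work goes in short steps, Python scripts to look and compute and a tool call to move; the robot and the scene stay as the last step left them, time stands still between calls to the robot, and variables do not carry over. Pictures are saved under pics/ and viewed, about 8 in all and at most 12, crops included, and the job is handed in when it is done.

Besides the shell and the picture viewer there is one more tool, called after "Request:" as name([rows], argument=value, ...), one row to a line, values as JSON. send_rows: Moves the arm, as the interface text tells. Its arguments: {"type":"object","properties":{"plan":{"type":"array"},"grip_force":{"type":"number"}},"required":["plan"]}

```bash
mkdir -p pics; ls; python3 - <<'E'
from cell import env
import cv2, numpy as np
o=env.get_obs(); print({k:np.round(v,4).tolist() for k,v in o.items()}); print(env.grip_point_offset)
for c in("scene","top"):
    im=env.read_camera(c); cv2.imwrite(f"pics/{c}0.png",im[:,:,::-1])
    k=env.get_calibration(c); print(c,k)
    for q in("lower_center","spacer_center","laid_center","panel_center"):
        try:
            for d in env.regions_of(c,q):
                m=d["region"]; print(q,round(d["confidence"],2),d["rect"],int(m.sum()))
        except Exception as e: print(q,e)
E
```

```text
pics
{'time_s': 0.0, 'qpos': [77.6966, 18.4403, -4.0169, 83.1742, 1.2962, 78.5403, -3.2607], 'joint_velocities': [0.0414, -0.0689, -0.0056, 0.0384, 0.0059, 0.0305, 0.0795], 'effort': [0.0004, -49.1284, -0.4038, -31.2528, -0.064, 0.0436, 0.0002], 'tool_pos': [0.1473, -0.6325, 0.2215], 'tool_rot': [-179.8904, 0.0064, 13.114], 'force': [-1.1204, 0.6978, -0.8508], 'wrist_torque': [0.026, -0.0259, -0.0188], 'grip_width': 0.0871}
0.0187
scene {'fx': 418.0379230910648, 'fy': 418.0379230910648, 'cx': 276.10641615683005, 'cy': 210.2281757061274, 'extrinsics': array([[-0.4292791 , -0.4080214 ,  0.80575306, -0.47458186],
       [-0.90315207,  0.18801983, -0.38595968,  0.59985966],
       [ 0.00598226, -0.89340197, -0.44921836,  0.56001171],
       [ 0.        ,  0.        ,  0.        ,  1.        ]])}
lower_center 0.91 [230.9, 188.1, 295.8, 203.5] 575
spacer_center 0.89 [240.9, 258.3, 275.0, 274.3] 290
spacer_center 0.69 [185.1, 252.6, 211.5, 275.3] 250
spacer_center 0.47 [270.7, 220.7, 298.8, 230.5] 205
laid_center 0.6 [232.0, 190.7, 242.4, 202.5] 84
laid_center 0.59 [205.4, 221.7, 236.3, 229.7] 216
laid_center 0.42 [107.9, 214.7, 126.8, 231.2] 138
panel_center 0.83 [338.6, 171.7, 389.5, 195.1] 546
top {'fx': 494.33129812758693, 'fy': 494.33129812758693, 'cx': 282.5880222197145, 'cy': 205.58573207961254, 'extrinsics': array([[ 0.01823205, -0.99688758,  0.07669912,  0.33963794],
       [-0.99954098, -0.02002939, -0.02272999,  0.16012074],
       [ 0.02419548, -0.0762495 , -0.99679516,  1.46291655],
       [ 0.        ,  0.        ,  0.        ,  1.        ]])}
lower_center 0.86 [248.9, 137.3, 317.0, 173.1] 1214
spacer_center 0.69 [264.7, 210.9, 288.0, 213.8] 136
spacer_center 0.57 [215.9, 252.0, 233.1, 280.9] 151
spacer_center 0.57 [177.0, 223.8, 187.7, 255.9] 171
laid_center 0.54 [134.1, 124.8, 141.7, 156.3] 144
laid_center 0.53 [251.8, 132.1, 265.7, 160.6] 128
panel_center 0.62 [367.1, 148.5, 436.7, 183.1] 1257
```

```bash
cat > h.py <<'E'
from cell import env
import cv2, numpy as np
def ray(cal,uv,z):
    T=cal["extrinsics"]; d=T[:3,:3]@np.array([(uv[0]-cal["cx"])/cal["fx"],(uv[1]-cal["cy"])/cal["fy"],1.])
    return (T[:3,3]+d*(z-T[2,3])/d[2])[:2]
def rect(cal,mask,z):
    c,_=cv2.findContours(mask.astype(np.uint8),cv2.RETR_EXTERNAL,cv2.CHAIN_APPROX_NONE)
    c=max(c,key=cv2.contourArea)[:,0]
    P=np.array([ray(cal,p,z) for p in c])*1000
    (x,y),(w,h),a=cv2.minAreaRect(P.astype(np.float32))
    if w<h: a+=90;w,h=h,w
    return round(x,1),round(y,1),round(w,1),round(h,1),round((a+90)%180-90,1)  # mm, long-axis angle
E
python3 - <<'E'
import cv2
from h import *
im=cv2.imread("pics/top0.png"); 
cv2.imwrite("pics/top0c.png",cv2.resize(im[110:300,110:450],None,fx=2.35,fy=2.35,interpolation=cv2.INTER_CUBIC))
k=env.get_calibration("top"); env.read_camera("top")
for q,z in(("lower_center",.022),("spacer_center",.014),("laid_center",.036),("panel_center",.012)):
    for d in env.regions_of("top",q): print(q,round(d["confidence"],2),rect(k,d["region"],z))
E
```

```text
lower_center 0.57 (604.0, 115.0, 166.8, 58.6, 77.1)
spacer_center 0.66 (432.0, 143.0, 88.5, 14.9, 86.4)
spacer_center 0.66 (349.6, 416.4, 87.1, 18.5, 10.4)
laid_center 0.66 (632.7, 550.6, 85.1, 14.6, 18.6)
laid_center 0.63 (619.9, 202.9, 90.9, 15.4, -9.4)
panel_center 0.62 (573.6, -220.7, 202.0, 58.7, -77.4)
```

View pics/top0c.png

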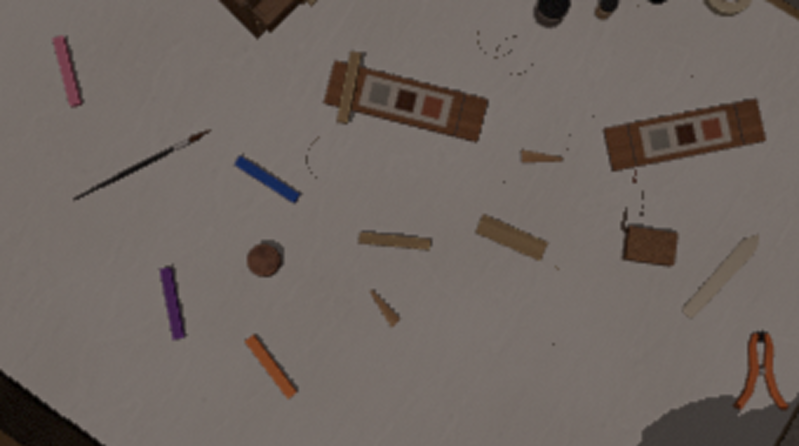

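View pics/scene0.png

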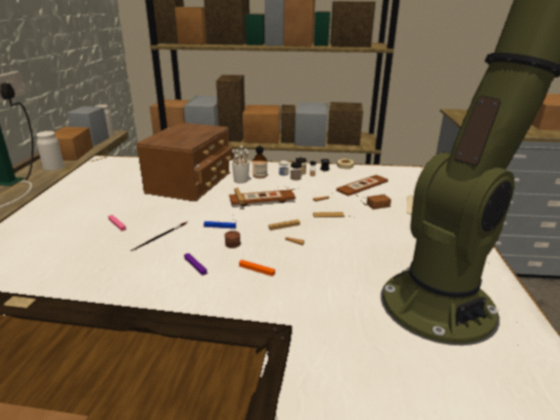

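The narrow pale strip at crop (395,240) is the square spacer, and the wider one at (512,237) is the decoy. The lower panel is at (405,97), with the laid spacer at its left end. The loose panel is at (685,135), face up.

```bash
cat >> h.py <<'E'
from scipy.spatial.transform import Rotation as Ro
def plan(*wps):
    """wps: (x,y,z mm,yaw deg,nrows); prints rows from the measured pose, tool kept pointing down"""
    o=env.get_obs(); p=np.array(o["tool_pos"])*1000; R=Ro.from_euler("xyz",o["tool_rot"],degrees=True)
    print("t",round(o["time_s"],2),p.round(1),np.round(o["tool_rot"],1))
    for x,y,z,yaw,n in wps:
        G=Ro.from_euler("xyz",[180,0,yaw],degrees=True); g=np.array([x,y,z],float)
        w=(R.inv()*G).as_rotvec()/n; s=(g-p)/n; rows=[]
        for i in range(n):
            rows.append(np.r_[R.inv().apply(s).round(1),w.round(4)].tolist()); R=R*Ro.from_rotvec(w)
        p,R=g,G
        print("\n".join(map(str,rows)),"\n--")
E
python3 -c "
from h import *
plan((480,-400,240,45,11),(560,-120,260,75,8),(490,100,260,86.4,7))"
```

```text
t 0.75 [ 147.4 -633.1  222.6] [180.    0.   13.1]
[34.3, -13.8, -1.6, 0.0, 0.0, -0.0506]
[34.9, -12.0, -1.6, 0.0, 0.0, -0.0506]
[35.5, -10.2, -1.6, 0.0, 0.0, -0.0506]
[35.9, -8.4, -1.6, 0.0, 0.0, -0.0506]
[36.3, -6.6, -1.6, 0.0, 0.0, -0.0506]
[36.6, -4.8, -1.6, 0.0, 0.0, -0.0506]
[36.8, -2.9, -1.6, 0.0, 0.0, -0.0506]
[36.9, -1.0, -1.6, 0.0, 0.0, -0.0506]
[36.9, 0.8, -1.6, 0.0, 0.0, -0.0506]
[36.8, 2.7, -1.6, 0.0, 0.0, -0.0506]
[36.6, 4.5, -1.6, 0.0, 0.0, -0.0506] 
--
[31.8, -17.7, -2.5, 0.0, 0.0, -0.0654]
[32.9, -15.6, -2.5, 0.0, 0.0, -0.0654]
[33.9, -13.4, -2.5, 0.0, 0.0, -0.0654]
[34.7, -11.1, -2.5, 0.0, 0.0, -0.0654]
[35.3, -8.8, -2.5, 0.0, 0.0, -0.0654]
[35.8, -6.5, -2.5, 0.0, 0.0, -0.0654]
[36.2, -4.2, -2.5, 0.0, 0.0, -0.0654]
[36.4, -1.8, -2.5, 0.0, 0.0, -0.0654] 
--
[27.8, -17.8, -0.0, -0.0, 0.0, -0.0284]
[28.3, -17.0, -0.0, -0.0, 0.0, -0.0284]
[28.7, -16.2, -0.0, -0.0, 0.0, -0.0284]
[29.2, -15.4, -0.0, -0.0, 0.0, -0.0284]
[29.6, -14.5, -0.0, -0.0, 0.0, -0.0284]
[30.0, -13.7, -0.0, -0.0, 0.0, -0.0284]
[30.4, -12.8, -0.0, -0.0, 0.0, -0.0284] 
--
```

Request:
send_rows([
  [87, 34, -14, -2, 0, 0, -0.05],
  [87, 35, -12, -2, 0, 0, -0.05],
  [87, 35.5, -10, -2, 0, 0, -0.05],
  [87, 36, -8.4, -2, 0, 0, -0.05],
  [87, 36, -6.6, -2, 0, 0, -0.05],
  [87, 37, -4.8, -2, 0, 0, -0.05],
  [87, 37, -2.9, -2, 0, 0, -0.05],
  [87, 37, -1, -2, 0, 0, -0.05],
  [87, 37, 1, -2, 0, 0, -0.05],
  [87, 37, 2.7, -2, 0, 0, -0.05],
  [87, 37, 4.5, -2, 0, 0, -0.05],
])

```text
time_s: 1.85
tool_pos: [0.4826, -0.3998, 0.2448]
tool_rot: [180.0, 0.0, 44.7]
force: [0.5, -0.1, -0.5]
grip_width: 0.087
```

Request:
send_rows([
  [87, 32, -18, -2.5, 0, 0, -0.065],
  [87, 33, -16, -2.5, 0, 0, -0.065],
  [87, 34, -13, -2.5, 0, 0, -0.065],
  [87, 35, -11, -2.5, 0, 0, -0.065],
  [87, 35, -9, -2.5, 0, 0, -0.065],
  [87, 36, -6.5, -2.5, 0, 0, -0.065],
  [87, 36, -4, -2.5, 0, 0, -0.065],
  [87, 36, -2, -2.5, 0, 0, -0.065],
])

```text
time_s: 2.65
tool_pos: [0.5636, -0.1186, 0.2652]
tool_rot: [179.9, 0.1, 74.7]
force: [0.5, 0.2, -0.8]
grip_width: 0.087
```

Request:
send_rows([
  [87, 28, -18, 0, 0, 0, -0.028],
  [87, 28, -17, 0, 0, 0, -0.028],
  [87, 29, -16, 0, 0, 0, -0.028],
  [87, 29, -15, 0, 0, 0, -0.028],
  [87, 30, -14.5, 0, 0, 0, -0.028],
  [87, 30, -14, 0, 0, 0, -0.028],
  [87, 30, -13, 0, 0, 0, -0.028],
  [87, 0, 0, 0, 0, 0, 0],
  [87, 0, 0, 0, 0, 0, 0],
])

```text
time_s: 3.55
tool_pos: [0.4958, 0.1013, 0.2647]
tool_rot: [180.0, 0.0, 85.8]
force: [0.3, -0.3, 0.2]
grip_width: 0.0872
```

```bash
python3 - <<'E'
from h import *
o=env.get_obs(); print(o["time_s"],np.round(o["tool_pos"],4),np.round(o["tool_rot"],2),np.round(o["qpos"],1))
k=env.get_calibration("wrist"); im=env.read_camera("wrist"); cv2.imwrite("pics/w1.png",im[:,:,::-1]); print(k["extrinsics"].round(3).tolist())
for q,z in(("lower_center",.022),("spacer_center",.014),("laid_center",.036)):
    for d in env.regions_of("wrist",q): print(q,round(d["confidence"],2),rect(k,d["region"],z),d["rect"])
E
```

```text
3.55 [0.4958 0.1013 0.2647] [1.7997e+02 4.0000e-02 8.5810e+01] [ 29.2   1.6 -44.2  98.2   1.2  80.6 -19.4]
[[0.997, -0.07, -0.019, 0.502], [-0.073, -0.963, -0.261, 0.172], [0.0, 0.261, -0.965, 0.427], [0.0, 0.0, 0.0, 1.0]]
lower_center 0.55 (601.1, 114.1, 166.5, 57.7, 77.0) [329.3, 52.4, 414.2, 229.8]
spacer_center 0.8 (431.1, 139.9, 91.1, 17.5, 85.5) [215.8, 109.7, 228.0, 187.5]
spacer_center 0.66 (272.7, 288.3, 88.7, 21.3, 38.3) [31.8, 0.0, 97.2, 59.0]
laid_center 0.69 (492.0, 273.6, 40.2, 16.5, 59.7) [251.0, 0.0, 279.0, 38.6]
laid_center 0.63 (618.3, 200.4, 91.4, 15.9, -9.8) [341.3, 68.2, 429.8, 93.4]
```

View pics/w1.png

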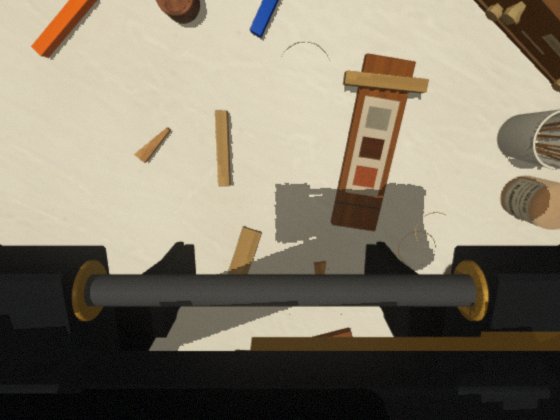

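The wrist picture confirms it: the spacer is at (222,148), the decoy at (246,250), and the lower panel runs (388,57) to (355,226) with the laid spacer on its far line. I'll refine the lower panel from its corner pixels.

```bash
python3 - <<'E'
from h import *
im=cv2.imread("pics/w1.png")
cv2.imwrite("pics/w1c.png",cv2.resize(im[40:240,310:450],None,fx=3,fy=3,interpolation=cv2.INTER_CUBIC))
plan((431,141,70,86,7),(431,141,3,86,4))
E
```

```text
t 3.75 [496.5  98.7 264.3] [-180.     0.    85.5]
[5.3, -9.8, 27.8, -0.0001, 0.0, -0.0012]
[5.3, -9.8, 27.8, -0.0001, 0.0, -0.0012]
[5.3, -9.8, 27.8, -0.0001, 0.0, -0.0012]
[5.3, -9.8, 27.8, -0.0001, 0.0, -0.0012]
[5.3, -9.8, 27.8, -0.0001, 0.0, -0.0012]
[5.4, -9.8, 27.8, -0.0001, 0.0, -0.0012]
[5.4, -9.8, 27.8, -0.0001, 0.0, -0.0012] 
--
[0.0, -0.0, 16.7, 0.0, 0.0, 0.0]
[0.0, -0.0, 16.8, 0.0, 0.0, 0.0]
[0.0, -0.0, 16.8, 0.0, 0.0, 0.0]
[0.0, -0.0, 16.8, 0.0, 0.0, 0.0] 
--
```

View pics/w1c.png

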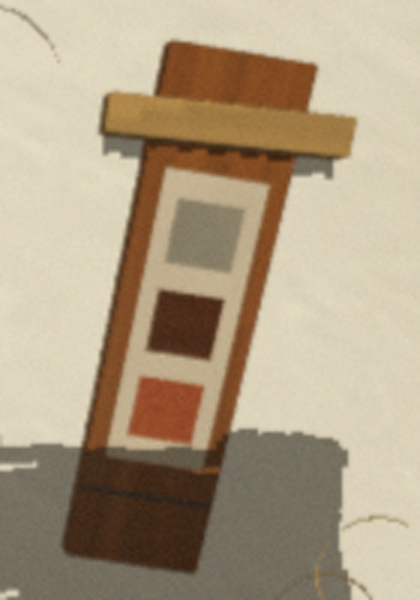

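Request:
send_rows([
  [50, 5.5, -9.8, 28, 0, 0, -0.001],
  [50, 5.5, -9.8, 28, 0, 0, -0.001],
  [50, 5.5, -9.8, 28, 0, 0, -0.001],
  [50, 5.5, -9.8, 28, 0, 0, -0.001],
  [50, 5.5, -9.8, 28, 0, 0, -0.001],
  [50, 5.5, -9.8, 28, 0, 0, -0.001],
  [50, 5.5, -9.8, 28, 0, 0, -0.001],
  [50, 0, 0, 0, 0, 0, 0],
])

```text
time_s: 4.55
tool_pos: [0.4268, 0.1424, 0.0653]
tool_rot: [-179.6, 0.1, 86.1]
force: [-0.7, -0.5, -0.4]
grip_width: 0.0503
```

```bash
python3 - <<'E'
from h import *
T=np.array([[0.997,-0.07,-0.019,.502],[-.073,-.963,-.261,.172],[0,.261,-.965,.427],[0,0,0,1]])
k=env.get_calibration("wrist"); 
for _ in range(4): print(np.round(env.get_obs()["tool_pos"],4))
k1=dict(k,extrinsics=T)
f=lambda u,v,z:ray(k1,(310+u/3-.33,40+v/3-.33),z)*1000
C=np.array([f(*c,.022) for c in((170,42),(317,66),(196,572),(68,551))])
L=np.array([f(*c,.022) for c in((82,487),(210,504))])
S=np.array([f(*c,.036) for c in((108,94),(355,120),(104,133),(350,157))])
print(C.round(1).tolist(),C.mean(0)); u=(C[0]+C[1]-C[2]-C[3])/2; print("len",np.hypot(*u),"ang",np.degrees(np.arctan2(u[1],u[0])),np.hypot(*(C[0]-C[1])))
print("line",L.round(1).tolist(),L.mean(0),"laid",S.round(1).tolist(),S.mean(0))
im=env.read_camera("wrist"); cv2.imwrite("pics/w2.png",im[:,:,::-1])
plan((431,141,3,86,4))
E
```

```text
[0.4268 0.1424 0.0653]
[0.4268 0.1424 0.0653]
[0.4268 0.1424 0.0653]
[0.4268 0.1424 0.0653]
[[601.4, 232.6], [655.1, 220.6], [610.9, 27.8], [558.0, 40.9]] [606.36592205 130.46595509]
len 197.20184017312678 ang 77.16533948050314 55.05304770062491
line [[564.6, 67.8], [616.6, 56.8]] [590.60151044  62.25951614] laid [[575.8, 215.0], [664.0, 199.8], [574.1, 202.0], [662.7, 187.3]] [619.14849093 201.05490155]
t 4.6 [429.2 142.5  67.4] [-179.8    0.    86. ]
[-0.3, 0.5, 16.1, -0.0009, 0.0001, 0.0002]
[-0.3, 0.5, 16.1, -0.0009, 0.0001, 0.0002]
[-0.3, 0.5, 16.1, -0.0009, 0.0001, 0.0002]
[-0.4, 0.5, 16.1, -0.0009, 0.0001, 0.0002] 
--
```

View pics/w2.png

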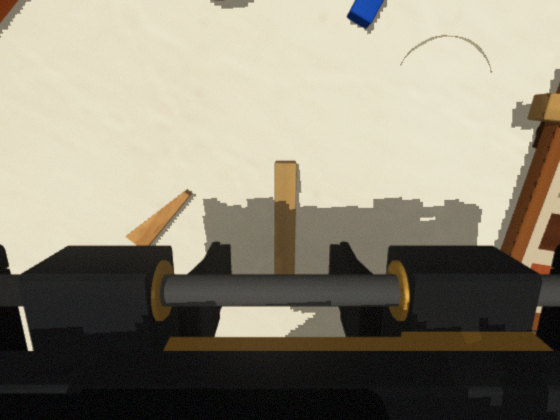

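Spacer is between the jaws, at (285,215). Descend and grip.

Request:
send_rows([
  [50, 0, 0, 20, 0, 0, 0],
  [50, 0, 0, 20, 0, 0, 0],
  [50, 0, 0, 14, 0, 0, 0],
  [50, 0, 0, 8, 0, 0, 0],
  [50, 0, 0, 0, 0, 0, 0],
])

```text
time_s: 5.1
tool_pos: [0.4306, 0.143, 0.0063]
tool_rot: [-179.9, -0.0, 86.0]
force: [-0.1, -0.2, 0.2]
grip_width: 0.0503
```

Request:
send_rows([
  [0, 0, 0, 0, 0, 0, 0],
  [0, 0, 0, 0, 0, 0, 0],
  [0, 0, 0, 0, 0, 0, 0],
  [0, 0, 0, 0, 0, 0, 0],
  [0, 0, 0, 0, 0, 0, 0],
], grip_force=15)

```text
time_s: 5.6
tool_pos: [0.4307, 0.1432, 0.0068]
tool_rot: [180.0, 0.0, 86.1]
force: [0.5, -0.1, 0.7]
grip_width: 0.0178
```

Request:
send_rows([
  [0, 0, 0, -20, 0, 0, 0],
  [0, 0, 0, -30, 0, 0, 0],
  [0, 0, 0, -40, 0, 0, 0],
  [0, 0, 0, -30, 0, 0, 0],
  [0, 0, 0, 0, 0, 0, 0],
])

```text
time_s: 6.1
tool_pos: [0.4336, 0.1442, 0.1307]
tool_rot: [179.5, -0.0, 86.0]
force: [1.3, 0.8, -0.0]
grip_width: 0.0
```

```bash
python3 - <<'E'
from h import *
k=env.get_calibration("wrist"); im=env.read_camera("wrist"); cv2.imwrite("pics/w3.png",im[:,:,::-1])
plan((590.5,62.3,125,167.2,12))
E
```

```text
t 6.15 [432.1 143.5 128.5] [179.7   0.   86. ]
[-5.8, 13.6, 0.4, 0.0003, 0.0003, -0.1181]
[-7.4, 12.8, 0.3, 0.0003, 0.0003, -0.1181]
[-8.9, 11.9, 0.3, 0.0003, 0.0003, -0.1181]
[-10.2, 10.8, 0.3, 0.0003, 0.0003, -0.1181]
[-11.4, 9.5, 0.3, 0.0003, 0.0003, -0.1181]
[-12.4, 8.1, 0.3, 0.0003, 0.0003, -0.1181]
[-13.3, 6.6, 0.3, 0.0003, 0.0003, -0.1181]
[-14.0, 4.9, 0.3, 0.0003, 0.0003, -0.1181]
[-14.5, 3.3, 0.3, 0.0003, 0.0003, -0.1181]
[-14.7, 1.5, 0.3, 0.0003, 0.0003, -0.1181]
[-14.8, -0.2, 0.3, 0.0003, 0.0003, -0.1181]
[-14.7, -2.0, 0.3, 0.0003, 0.0003, -0.1181] 
--
```

View pics/w3.png

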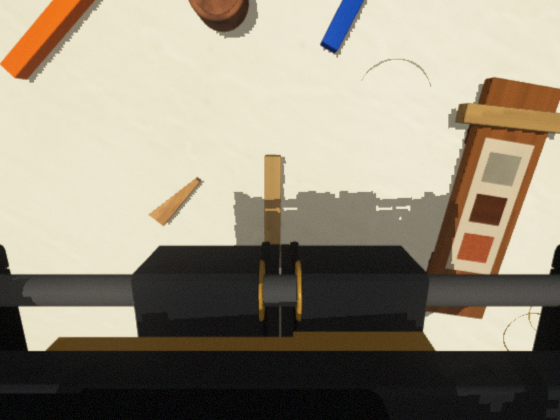

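The fingers hadn't finished closing before the lift, so the spacer is still on the table at (273,200). I'll measure it again, then redo the grasp.

Request:
send_rows([
  [40, 0, 0, 0, 0, 0, 0],
  [40, 0, 0, 0, 0, 0, 0],
  [40, 0, 0, 0, 0, 0, 0],
  [40, 0, 0, 0, 0, 0, 0],
  [40, 0, 0, 0, 0, 0, 0],
  [40, 0, 0, 0, 0, 0, 0],
])

```text
time_s: 6.75
tool_pos: [0.4304, 0.1433, 0.1263]
tool_rot: [-180.0, -0.0, 86.1]
force: [1.1, 0.4, 0.5]
grip_width: 0.0372
```

```bash
python3 - <<'E'
from h import *
for c in("top","wrist"):
    k=env.get_calibration(c); env.read_camera(c)
    for d in env.regions_of(c,"spacer_center"): print(c,round(d["confidence"],2),rect(k,d["region"],.014),d["rect"])
f=ray(k,(273,155),.014)*1000; print("far end mid",f)
plan((432,143,3,86,4))
E
```

```text
top 0.72 (273.0, 292.1, 90.0, 15.0, 38.3) [214.9, 252.1, 233.6, 281.3]
top 0.46 (348.1, 415.3, 84.0, 17.4, 12.5) [172.7, 228.5, 189.6, 255.1]
wrist 0.85 (428.3, 140.5, 91.4, 14.5, 85.1) [272.1, 154.9, 287.9, 261.6]
wrist 0.78 (270.5, 286.3, 82.5, 20.8, 38.3) [1.6, 0.0, 96.5, 80.0]
far end mid [428.79794066 185.38822029]
t 6.95 [430.5 143.3 126.5] [-180.     0.    86.1]
[-0.0, 0.4, 30.9, -0.0, 0.0, 0.0002]
[-0.0, 0.4, 30.9, -0.0, 0.0, 0.0002]
[-0.0, 0.4, 30.9, -0.0, 0.0, 0.0002]
[-0.0, 0.4, 30.9, -0.0, 0.0, 0.0002] 
--
```

Request:
send_rows([
  [40, -2, 1, 40, 0, 0, 0],
  [40, 0, 0.5, 40, 0, 0, 0],
  [40, 0, 0, 25, 0, 0, 0],
  [40, 0, 0, 12, 0, 0, 0],
  [40, 0, 0, 5, 0, 0, 0],
  [0, 0, 0, 0, 0, 0, 0],
  [0, 0, 0, 0, 0, 0, 0],
  [0, 0, 0, 0, 0, 0, 0],
  [0, 0, 0, 0, 0, 0, 0],
  [0, 0, 0, 0, 0, 0, 0],
  [0, 0, 0, 0, 0, 0, 0],
  [0, 0, 0, 0, 0, 0, 0],
])

```text
time_s: 8.15
tool_pos: [0.4325, 0.1411, 0.0053]
tool_rot: [179.9, 0.0, 86.0]
force: [-1.2, -0.2, 7.9]
grip_width: 0.0135
```

Request:
send_rows([
  [0, 0, 0, 0, 0, 0, 0],
  [0, 0, 0, 0, 0, 0, 0],
])

```text
time_s: 8.35
tool_pos: [0.4325, 0.1412, 0.0053]
tool_rot: [179.9, 0.0, 86.0]
force: [-1.1, -1.4, 6.0]
grip_width: 0.0139
```

Gripped, at 14 mm. Lift and plan the transfer.

Request:
send_rows([
  [0, 0, 0, -20, 0, 0, 0],
  [0, 0, 0, -30, 0, 0, 0],
  [0, 0, 0, -30, 0, 0, 0],
  [0, 0, 0, -20, 0, 0, 0],
  [0, 0, 0, 0, 0, 0, 0],
])

```text
time_s: 8.85
tool_pos: [0.4341, 0.1416, 0.1072]
tool_rot: [179.7, -0.0, 86.0]
force: [-0.1, -0.5, -0.2]
grip_width: 0.0136
```

```bash
python3 -c "
from h import *
print(env.get_obs()['grip_width'])
plan((590.5,62.3,105,167.2,12))"
```

```text
0.013551678690187124
t 8.85 [434.1 141.6 107.2] [179.7  -0.   86. ]
[-5.7, 13.5, 0.3, 0.0004, 0.0003, -0.1181]
[-7.2, 12.7, 0.3, 0.0004, 0.0003, -0.1181]
[-8.7, 11.8, 0.2, 0.0004, 0.0003, -0.1181]
[-10.0, 10.7, 0.2, 0.0004, 0.0003, -0.1181]
[-11.2, 9.4, 0.2, 0.0004, 0.0003, -0.1181]
[-12.2, 8.0, 0.2, 0.0004, 0.0003, -0.1181]
[-13.1, 6.5, 0.2, 0.0004, 0.0003, -0.1181]
[-13.8, 4.9, 0.2, 0.0004, 0.0003, -0.1181]
[-14.2, 3.3, 0.2, 0.0004, 0.0003, -0.1181]
[-14.5, 1.6, 0.2, 0.0004, 0.0003, -0.1181]
[-14.6, -0.1, 0.2, 0.0004, 0.0003, -0.1181]
[-14.5, -1.9, 0.2, 0.0004, 0.0003, -0.1181] 
--
```

Request:
send_rows([
  [0, -5.7, 13.5, 0, 0, 0, -0.118],
  [0, -7.2, 12.7, 0, 0, 0, -0.118],
  [0, -8.7, 11.8, 0, 0, 0, -0.118],
  [0, -10, 10.7, 0, 0, 0, -0.118],
  [0, -11.2, 9.4, 0, 0, 0, -0.118],
  [0, -12.2, 8, 0, 0, 0, -0.118],
  [0, -13.1, 6.5, 0, 0, 0, -0.118],
  [0, -13.8, 4.9, 0, 0, 0, -0.118],
  [0, -14.2, 3.3, 0, 0, 0, -0.118],
  [0, -14.5, 1.6, 0, 0, 0, -0.118],
  [0, -14.6, 0, 0, 0, 0, -0.118],
  [0, -14.5, -1.9, 0, 0, 0, -0.118],
])

```text
time_s: 10.05
tool_pos: [0.5881, 0.0616, 0.103]
tool_rot: [-180.0, -0.1, 167.5]
force: [-0.1, -0.2, 0.0]
grip_width: 0.0137
```

Request:
send_rows([
  [0, 0, 0, 0, 0, 0, 0],
  [0, 0, 0, 0, 0, 0, 0],
])

```text
time_s: 10.25
tool_pos: [0.5874, 0.0623, 0.1033]
tool_rot: [180.0, -0.1, 167.0]
force: [-1.0, 0.7, 0.6]
grip_width: 0.0138
```

```bash
python3 - <<'E'
from h import *
k=env.get_calibration("wrist"); im=env.read_camera("wrist"); cv2.imwrite("pics/w4.png",im[:,:,::-1])
print(k["extrinsics"].tolist())
plan((590.5,62.3,28,167.2,6))
E
```

```text
[[0.22423906288019402, 0.9415506847265622, 0.25139441276518293, 0.5193031588481987], [0.9745341632107136, -0.21667239700936633, -0.05776016888312138, 0.07739106445842621], [8.6103446769437e-05, 0.25794452982211963, -0.966159723917862, 0.26616866327910893], [0.0, 0.0, 0.0, 1.0]]
t 10.3 [587.3  62.6 103.7] [ 1.800e+02 -1.000e-01  1.671e+02]
[-0.6, 0.1, 12.6, 0.0, -0.0003, -0.0004]
[-0.6, 0.1, 12.6, 0.0, -0.0003, -0.0004]
[-0.6, 0.1, 12.6, 0.0, -0.0003, -0.0004]
[-0.5, 0.1, 12.6, 0.0, -0.0003, -0.0004]
[-0.5, 0.1, 12.6, 0.0, -0.0003, -0.0004]
[-0.5, 0.1, 12.6, 0.0, -0.0003, -0.0004] 
--
```

View pics/w4.png

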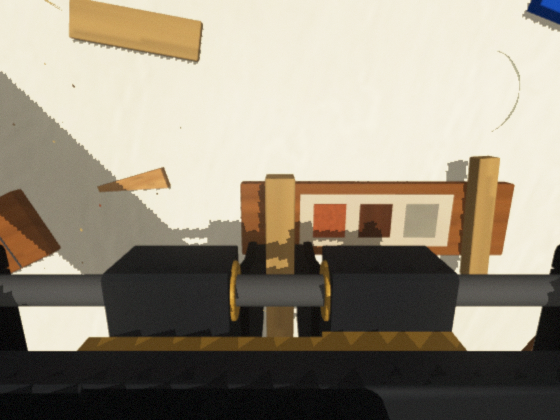

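The spacer at (280,225) is held square across the lower panel's bare end. Lower it.

Request:
send_rows([
  [0, -1.5, 0, 25, 0, 0, 0],
  [0, -1.5, 0, 25, 0, 0, 0],
  [0, 0, 0, 15, 0, 0, 0],
  [0, 0, 0, 7, 0, 0, 0],
  [0, 0, 0, 3, 0, 0, 0],
  [0, 0, 0, 0, 0, 0, 0],
])

```text
time_s: 10.9
tool_pos: [0.5915, 0.0616, 0.0299]
tool_rot: [180.0, 0.0, 167.2]
force: [-0.6, -0.2, -0.7]
grip_width: 0.0141
```

Request:
send_rows([
  [0, 0, 0, 1, 0, 0, 0],
  [0, 0, 0, 1, 0, 0, 0],
  [0, 0, 0, 1, 0, 0, 0],
  [0, 0, 0, 0, 0, 0, 0],
])

```text
time_s: 11.3
tool_pos: [0.5918, 0.0613, 0.0274]
tool_rot: [-180.0, 0.1, 167.2]
force: [-0.5, -0.3, 4.1]
grip_width: 0.0137
```

Contact (4 N). Release and rise.

Request:
send_rows([
  [40, 0, 0, 0, 0, 0, 0],
  [40, 0, 0, 0, 0, 0, 0],
  [40, 0, 0, 0, 0, 0, 0],
  [40, 0, 0, 0, 0, 0, 0],
  [40, 0, 0, -15, 0, 0, 0],
  [40, 0, 0, -30, 0, 0, 0],
  [60, 0, 0, -40, 0, 0, 0],
  [87, 0, 0, -40, 0, 0, 0],
  [87, 0, 0, -40, 0, 0, 0],
  [87, 0, 0, 0, 0, 0, 0],
  [87, 0, 0, 0, 0, 0, 0],
])

```text
time_s: 12.4
tool_pos: [0.592, 0.0616, 0.1934]
tool_rot: [180.0, 0.2, 167.2]
force: [0.0, -0.4, -0.0]
grip_width: 0.0722
```

```bash
python3 - <<'E'
from h import *
k=env.get_calibration("wrist"); im=env.read_camera("wrist"); cv2.imwrite("pics/w5.png",im[:,:,::-1])
for q,z in(("lower_center",.022),("spacer_center",.036),("laid_center",.036)):
    for d in env.regions_of("wrist",q): print(q,round(d["confidence"],2),rect(k,d["region"],z),d["rect"])
plan((573,-180,230,103,9))
E
```

```text
lower_center 0.7 (605.8, 131.8, 132.3, 57.4, 76.3) [246.1, 157.4, 452.8, 213.0]
spacer_center 0.58 (591.9, 60.3, 90.2, 15.4, -12.5) [272.1, 145.9, 286.7, 238.9]
laid_center 0.68 (618.1, 198.8, 89.8, 18.7, -9.8) [412.5, 140.6, 443.7, 233.2]
laid_center 0.63 (506.3, 284.6, 88.6, 17.4, 58.2) [465.1, 15.3, 560.0, 65.7]
t 12.6 [590.5  61.  190.2] [-1.800e+02 -1.000e-01  1.672e+02]
[-4.0, -26.5, -4.4, -0.0002, -0.0002, 0.1245]
[-7.3, -25.8, -4.4, -0.0002, -0.0002, 0.1245]
[-10.5, -24.7, -4.4, -0.0002, -0.0002, 0.1245]
[-13.4, -23.2, -4.4, -0.0002, -0.0002, 0.1245]
[-16.2, -21.4, -4.4, -0.0002, -0.0002, 0.1245]
[-18.8, -19.2, -4.4, -0.0002, -0.0002, 0.1245]
[-21.0, -16.7, -4.4, -0.0002, -0.0002, 0.1245]
[-22.9, -14.0, -4.4, -0.0002, -0.0002, 0.1245]
[-24.5, -11.0, -4.4, -0.0002, -0.0002, 0.1245] 
--
```

View pics/w5.png

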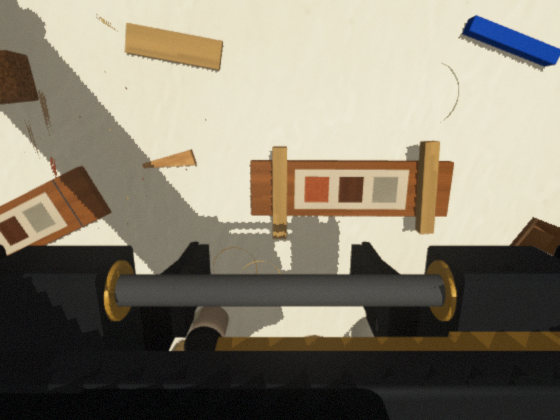

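The spacer lies at (280,192), square across the bare line, and the laid one at (428,188) is undisturbed. Next, the loose panel.

Request:
send_rows([
  [87, -4, -26.5, -4.5, 0, 0, 0.125],
  [87, -7.3, -26, -4.5, 0, 0, 0.125],
  [87, -10.5, -25, -4.5, 0, 0, 0.125],
  [87, -13.4, -23, -4.5, 0, 0, 0.125],
  [87, -16, -21.4, -4.5, 0, 0, 0.125],
  [87, -19, -19, -4.5, 0, 0, 0.125],
  [87, -21, -17, -4.5, 0, 0, 0.125],
  [87, -23, -14, -4.5, 0, 0, 0.125],
  [87, -24.5, -11, -4.5, 0, 0, 0.125],
  [87, -35, 0, 0, 0, 0, 0],
  [87, -35, 0, 0, 0, 0, 0],
  [87, 0, 0, 0, 0, 0, 0],
])

```text
time_s: 13.8
tool_pos: [0.5872, -0.2552, 0.2296]
tool_rot: [-179.8, 0.0, 102.2]
force: [0.8, -0.6, -0.6]
grip_width: 0.0871
```

Request:
send_rows([
  [87, 0, 0, 0, 0, 0, 0],
  [87, 0, 0, 0, 0, 0, 0],
])

```text
time_s: 14.0
tool_pos: [0.5885, -0.2465, 0.2312]
tool_rot: [-180.0, -0.1, 102.8]
force: [-0.7, -0.6, 1.0]
grip_width: 0.0871
```

```bash
python3 - <<'E'
from h import *
k=env.get_calibration("wrist"); im=env.read_camera("wrist"); cv2.imwrite("pics/w6.png",im[:,:,::-1])
for q,z in(("panel_center",.012),):
    for d in env.regions_of("wrist",q): print(q,round(d["confidence"],2),rect(k,d["region"],z),d["rect"])
plan((573.6,-220.7,70,102.6,5))
E
```

```text
panel_center 0.7 (573.1, -226.2, 200.2, 57.4, -77.8) [242.0, 65.3, 295.9, 245.5]
t 14.1 [ 588.7 -246.4  231.9] [-180.    -0.   102.9]
[5.7, -1.8, 32.4, -0.0, -0.0001, 0.0009]
[5.7, -1.8, 32.4, -0.0, -0.0001, 0.0009]
[5.7, -1.8, 32.4, -0.0, -0.0001, 0.0009]
[5.7, -1.8, 32.4, -0.0, -0.0001, 0.0009]
[5.7, -1.8, 32.4, -0.0, -0.0001, 0.0009] 
--
```

View pics/w6.png

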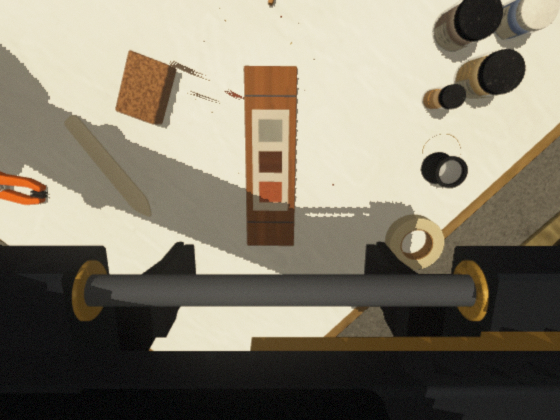

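The panel is at (270,155), face up, with jaw room on both sides. Its centre is about (573.5,-225). Descend over it.

Request:
send_rows([
  [87, 6, -2.5, 38, 0, 0, 0.002],
  [87, 6, -2.5, 38, 0, 0, 0.002],
  [87, 6, -2.5, 38, 0, 0, 0.002],
  [87, 6, -2.5, 38, 0, 0, 0],
  [87, 0, 0, 30, 0, 0, 0],
  [87, 0, 0, 0, 0, 0, 0],
  [87, 0, 0, 0, 0, 0, 0],
])

```text
time_s: 14.8
tool_pos: [0.574, -0.2263, 0.0508]
tool_rot: [180.0, -0.0, 102.4]
force: [-0.0, -1.2, 0.4]
grip_width: 0.087
```

```bash
python3 -c "
from h import *
plan((573.5,-225,4,102.3,4))"
```

```text
t 14.8 [ 574.  -226.3   50.8] [180.   -0.  102.4]
[0.3, -0.1, 11.7, 0.0001, -0.0, 0.0006]
[0.3, -0.1, 11.7, 0.0001, -0.0, 0.0006]
[0.3, -0.1, 11.7, 0.0001, -0.0, 0.0006]
[0.3, -0.1, 11.7, 0.0001, -0.0, 0.0006] 
--
```

Request:
send_rows([
  [87, 0, 0, 20, 0, 0, 0],
  [87, 0, 0, 15, 0, 0, 0],
  [87, 0, 0, 8, 0, 0, 0],
  [87, 0, 0, 2, 0, 0, 0],
  [40, 0, 0, 0, 0, 0, 0],
  [40, 0, 0, 0, 0, 0, 0],
  [40, 0, 0, 0, 0, 0, 0],
  [40, 0, 0, 0, 0, 0, 0],
  [40, 0, 0, 0, 0, 0, 0],
  [40, 0, 0, 0, 0, 0, 0],
  [40, 0, 0, 0, 0, 0, 0],
  [40, 0, 0, 0, 0, 0, 0],
], grip_force=35)

```text
time_s: 16.0
tool_pos: [0.5737, -0.2271, 0.0053]
tool_rot: [-180.0, 0.0, 102.4]
force: [-0.6, 0.1, 3.0]
grip_width: 0.0553
```

Request:
send_rows([
  [40, 0, 0, 0, 0, 0, 0],
  [40, 0, 0, 0, 0, 0, 0],
])

```text
time_s: 16.2
tool_pos: [0.5737, -0.2271, 0.0053]
tool_rot: [-180.0, 0.0, 102.4]
force: [-1.3, 0.1, 4.4]
grip_width: 0.0549
```

Request:
send_rows([
  [40, 0, 0, -10, 0, 0, 0],
  [40, 0, 0, -25, 0, 0, 0],
  [40, 0, 0, -30, 0, 0, 0],
  [40, 0, 0, -30, 0, 0, 0],
  [40, 0, 0, -15, 0, 0, 0],
  [40, 0, 0, 0, 0, 0, 0],
  [40, 0, 0, 0, 0, 0, 0],
])

```text
time_s: 16.9
tool_pos: [0.573, -0.2269, 0.114]
tool_rot: [-179.9, -0.0, 102.4]
force: [-0.5, -0.0, -1.6]
grip_width: 0.0558
```

```bash
python3 - <<'E'
from h import *
o=env.get_obs(); print(o["force"],o["grip_width"],o["wrist_torque"])
k=env.get_calibration("wrist"); im=env.read_camera("wrist"); cv2.imwrite("pics/w7.png",im[:,:,::-1])
z=o["tool_pos"][2]+.0067
for d in env.regions_of("wrist","panel_center"): print(round(d["confidence"],2),rect(k,d["region"],z),d["rect"])
plan((606,131.3,116,77.2,12))
E
```

```text
[-0.47739494 -0.02462705 -1.61937305] 0.05583921189902221 [-0.0050669  -0.11042032  0.02973376]
0.66 (562.8, -179.6, 106.7, 56.2, -77.4) [212.2, 39.1, 344.8, 336.6]
t 17.0 [ 572.4 -226.7  113. ] [-1.798e+02 -1.000e-01  1.024e+02]
[28.5, 9.1, -0.2, -0.0003, -0.0001, 0.0366]
[28.9, 8.1, -0.2, -0.0003, -0.0001, 0.0366]
[29.1, 7.0, -0.2, -0.0003, -0.0001, 0.0366]
[29.4, 5.9, -0.2, -0.0003, -0.0001, 0.0366]
[29.6, 4.9, -0.2, -0.0003, -0.0001, 0.0366]
[29.7, 3.8, -0.2, -0.0003, -0.0001, 0.0366]
[29.8, 2.7, -0.2, -0.0003, -0.0001, 0.0366]
[29.9, 1.6, -0.2, -0.0003, -0.0001, 0.0366]
[30.0, 0.5, -0.2, -0.0003, -0.0001, 0.0366]
[30.0, -0.6, -0.2, -0.0003, -0.0001, 0.0366]
[29.9, -1.7, -0.2, -0.0003, -0.0001, 0.0366]
[29.8, -2.8, -0.2, -0.0003, -0.0001, 0.0366] 
--
```

View pics/w7.png

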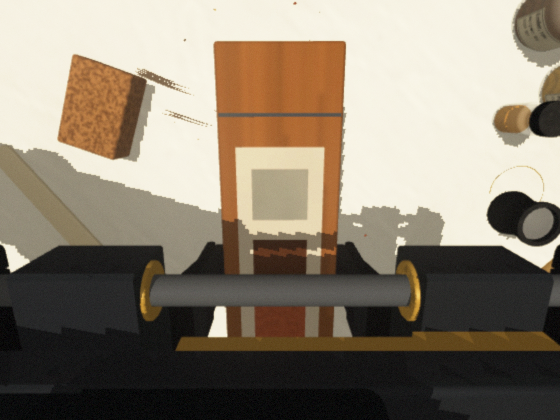

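The panel is held square, with its far end at (280,42), and its centre is within about 2 mm of the tool. Transfer.

Request:
send_rows([
  [40, 15, 5, 0, 0, 0, 0.02],
  [40, 28, 8.5, 0, 0, 0, 0.037],
  [40, 29, 7.5, 0, 0, 0, 0.037],
  [40, 29.4, 6.4, 0, 0, 0, 0.037],
  [40, 29.6, 5.4, 0, 0, 0, 0.037],
  [40, 29.7, 4.3, 0, 0, 0, 0.037],
  [40, 29.8, 3.2, 0, 0, 0, 0.037],
  [40, 30, 2, 0, 0, 0, 0.037],
  [40, 30, 1, 0, 0, 0, 0.037],
  [40, 30, 0, 0, 0, 0, 0.037],
  [40, 30, -1, 0, 0, 0, 0.037],
  [40, 30, -2, 0, 0, 0, 0.037],
])

```text
time_s: 18.2
tool_pos: [0.6064, 0.1176, 0.1131]
tool_rot: [-179.8, 0.1, 77.8]
force: [0.7, 0.6, -1.5]
grip_width: 0.0552
```

Request:
send_rows([
  [40, 15, -2, 0, 0, 0, 0.018],
  [40, 0, 0, 0, 0, 0, 0],
  [40, 0, 0, 0, 0, 0, 0],
  [40, 0, 0, 0, 0, 0, 0],
])

```text
time_s: 18.6
tool_pos: [0.6084, 0.1295, 0.1141]
tool_rot: [-179.9, 0.1, 76.8]
force: [0.3, -1.7, -1.4]
grip_width: 0.0554
```

```bash
python3 - <<'E'
from h import *
k=env.get_calibration("wrist"); im=env.read_camera("wrist"); cv2.imwrite("pics/w8.png",im[:,:,::-1])
print(env.get_obs()["grip_width"])
plan((606,130,43,77.2,4))
E
```

```text
0.0552706076393224
t 18.65 [608.6 129.6 114.4] [-1.80e+02  1.00e-01  7.67e+01]
[-0.0, -0.7, 17.8, -0.0002, 0.0004, -0.002]
[-0.0, -0.7, 17.8, -0.0002, 0.0004, -0.002]
[-0.0, -0.7, 17.8, -0.0002, 0.0004, -0.002]
[-0.0, -0.7, 17.8, -0.0002, 0.0004, -0.002] 
--
```

View pics/w8.png

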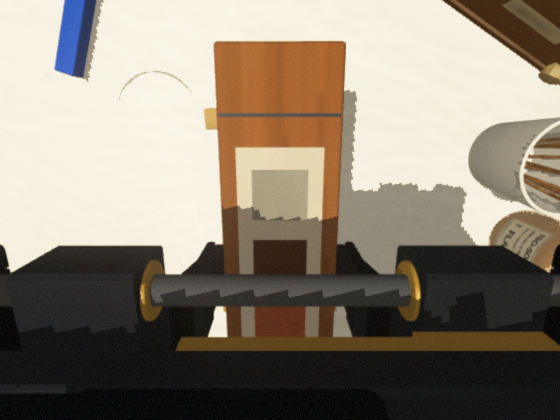

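The panel at (280,190) is aligned above the stack. The cup (470,155) and bottle (492,240) are on the right, so I'll check the clearance of the gripper body first.

```bash
python3 - <<'E'
from h import *
k=env.get_calibration("wrist"); t=env.get_obs()["tool_pos"]
a=np.radians(77.2); X=np.array([np.sin(a),-np.cos(a)]); Y=np.array([np.cos(a),np.sin(a)])
for n,uv in(("cup",(470,155)),("bottle",(492,240))):
    for z in(0,.05,.1): d=ray(k,uv,z)-np.array([.606,.130]); print(n,z,"jaw dir %.0f, along %.0f"%(d@X*1000,d@Y*1000))
E
```

```text
cup 0 jaw dir 157, along 41
cup 0.05 jaw dir 129, along 46
cup 0.1 jaw dir 102, along 52
bottle 0 jaw dir 186, along -32
bottle 0.05 jaw dir 153, along -14
bottle 0.1 jaw dir 120, along 5
```

Clear (jaw-body half length is 95 mm). Descend.

Request:
send_rows([
  [40, 0, -1, 22, 0, 0, 0],
  [40, 0, -1, 22, 0, 0, -0.004],
  [40, 0, -0.5, 15, 0, 0, -0.004],
  [40, 0, 0, 9, 0, 0, 0],
  [40, 0, 0, 2, 0, 0, 0],
  [40, 0, 0, 0, 0, 0, 0],
  [40, 0, 0, 0, 0, 0, 0],
])

```text
time_s: 19.35
tool_pos: [0.6069, 0.1326, 0.046]
tool_rot: [179.9, -0.0, 77.3]
force: [-0.2, 0.3, -0.9]
grip_width: 0.0554
```

Request:
send_rows([
  [40, 0, 0, 1, 0, 0, 0],
  [40, 0, 0, 1, 0, 0, 0],
  [40, 0, 0, 0, 0, 0, 0],
])

```text
time_s: 19.65
tool_pos: [0.6062, 0.1324, 0.0432]
tool_rot: [180.0, 0.0, 77.3]
force: [-0.7, -0.7, -1.8]
grip_width: 0.0557
```

Request:
send_rows([
  [40, -1, 0, 1, 0, 0, 0],
  [40, -1, 0, 0.7, 0, 0, 0],
  [40, 0, 0, 0.5, 0, 0, 0],
  [40, 0, 0, 0, 0, 0, 0],
])

```text
time_s: 20.05
tool_pos: [0.6057, 0.1305, 0.0414]
tool_rot: [180.0, 0.0, 77.3]
force: [-2.0, 0.4, 3.0]
grip_width: 0.0552
```

Seated with contact. Release, check, rise.

Request:
send_rows([
  [87, 0, 0, 0, 0, 0, 0],
  [87, 0, 0, 0, 0, 0, 0],
  [87, 0, 0, 0, 0, 0, 0],
  [87, 0, 0, 0, 0, 0, 0],
  [87, 0, 0, 0, 0, 0, 0],
  [87, 0, 0, -10, 0, 0, 0],
  [87, 0, 0, -25, 0, 0, 0],
  [87, 0, 0, -40, 0, 0, 0],
  [87, 0, 0, -40, 0, 0, 0],
  [87, 0, 0, -40, 0, 0, 0],
  [87, -40, 0, 0, 0, 0, 0],
  [87, -40, 0, 0, 0, 0, 0],
])

```text
time_s: 21.25
tool_pos: [0.5889, 0.0536, 0.1986]
tool_rot: [179.8, -0.1, 77.6]
force: [0.8, -1.3, -1.1]
grip_width: 0.0874
```

Request:
send_rows([
  [87, -10, 0, -30, 0, 0, 0],
  [87, -10, 0, -30, 0, 0, 0],
  [87, 0, 0, 0, 0, 0, 0],
  [87, 0, 0, 0, 0, 0, 0],
])

```text
time_s: 21.65
tool_pos: [0.5842, 0.0329, 0.2571]
tool_rot: [179.9, -0.0, 77.3]
force: [0.2, 0.4, -0.4]
grip_width: 0.087
```

```bash
python3 - <<'E'
from h import *
o=env.get_obs(); print(o["force"],o["tool_pos"])
k=env.get_calibration("wrist"); im=env.read_camera("wrist"); s=env.read_camera("scene")
cv2.imwrite("pics/w9.png",np.vstack([cv2.resize(s[150:240,200:410],(560,240),interpolation=cv2.INTER_CUBIC),im[:260]])[:,:,::-1])
for q,z in(("panel_center",.048),("spacer_center",.036),("laid_center",.036),("lower_center",.022)):
    for d in env.regions_of("wrist",q): print(q,round(d["confidence"],2),rect(k,d["region"],z),d["rect"])
E
```

```text
[ 0.2239615   0.4044979  -0.38595146] [0.58416662 0.03294254 0.25714908]
panel_center 0.75 (604.7, 122.3, 178.7, 57.2, 77.1) [250.2, 1.1, 308.1, 180.7]
spacer_center 0.82 (628.3, 52.9, 15.9, 14.4, -12.7) [243.0, 148.6, 320.4, 163.0]
laid_center 0.8 (583.9, 205.8, 18.4, 16.7, -9.1) [231.1, 3.9, 323.3, 28.7]
```

View pics/w9.png

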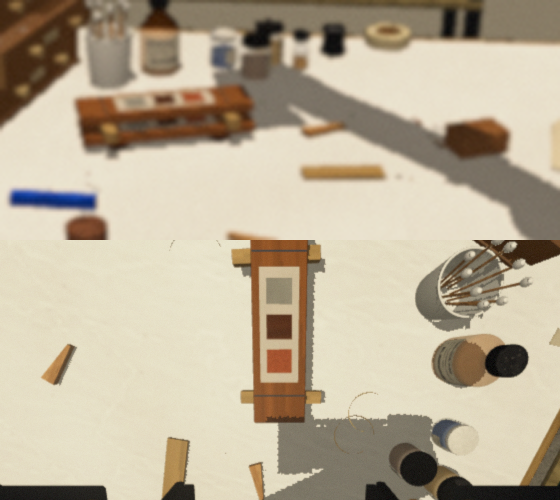

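Both views show the panel level on both spacers, with the ends of each spacer sticking out on both sides. The measured offsets are a few mm. Hand in.

```bash
python3 -c "
from cell import env
print(env.sign_off(), env.get_obs()['time_s'])"
```

```text
the job is handed in; nothing more can be done
the job is handed in; nothing more can be done
```

The stack is finished and handed in, at about 22 s of the 50 s allowed. I laid the square spacer on the bare line, then set the loose panel, painted face up, on both spacers and backed the gripper clear.

**Last checks (wrist and scene cameras):**
- **Panel:** its centre is about 1–2 mm from the lower panel's centre. Its angle matches to within about 1°, and it looks level in the scene view, though I did not measure tilt or the 14 mm gap directly.
- **Moved spacer:** it sits about 2 mm from its line and is square to about 0.5°.
- **First spacer:** still on its line, about 3° off square, as it was at the start.
- **Gripper:** open, clear of everything, with near-zero force.

**What went wrong or disagreed:**
- **First grasp:** I lifted before the fingers had closed, so the first spacer grasp missed; the second held.
- **Cameras:** the top and wrist cameras disagreed by 3–5 mm in y. I mostly followed the wrist camera, and the tolerances cover the difference.

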